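# Clear the tile chips from the test board

## Robot

A 6-joint arm with a two-finger parallel gripper is mounted at the origin on the work surface. World frame = base frame: x ahead of the robot, y to its left, z up, the work surface at z = 0. Lengths are in mm, angles in rad, forces in N, time in s.
With the tool pointing down it reaches from about 275 to 750 mm from the base axis. Payload 10.2 kg.
Tool frame: the origin (TCP) lies midway between the tips of the shut fingers; the grasp point (between the pads) lies 19 mm behind it; z points along the fingers, y is the line along which they close (so a half turn about z gives the same grasp; the last joint's range is limited). The gripper opens to 85 mm and grips with 20 to 120 N. Pads are 22 mm wide; open, the fingers measure 114 mm over their backs; the gripper's body (76 mm by 85 mm) begins 54 mm behind the grasp point. The pads swing forward as they close: fully open they stand 13 mm farther back than shut.
Start: joints at [1.058, 0.313, 1.498, -0, 1.331, -0.223], TCP at [150.037, 503.11, 231.294] pointing down, gripper open.
Joint ranges: [-2.94, 2.94], [-0.97, 2.17], [0.19, 2.56], [-1.23, 4.37], [0.02, 3.11], [-2.88, 2.88]. Speed limits (rad/s): [2.39, 2.39, 3.01, 3.14, 3.14, 3.14].

## Interface

Orientations are given as a unit quaternion [w, x, y, z].
In Python, from rig import ctrl, capture, camera_info gives the robot as it stands.
- The arm moves only by the tool apply_moves, never from a script. Its argument "targets" is a list of rows, each a list of 3 entries, a list of its own where there are three numbers: the finger opening in mm, from 0 to 85.4, then the shift along the world's x, y, z in mm, then the turn, a rotation vector about the world's x, y, z in degrees. In form: [[grip, [dx, dy, dz], [rx, ry, rz]], ...]. A call has 1 to 20 rows; each row is the pose to reach, as a shift and turn from the pose commanded when the call began; what a row does not reach only later rows make up. A row lasts 1/10 s, in which the tool goes at most 50 mm and 8.59 degrees, less where a joint would pass 70% of its speed; a pose out of reach is approached as far as the arm can. A call with a gripper value outside its range is refused whole. The fingers move at their own pace and stop on an object; "squeeze" is the grip in N (left out, the last holds). Time passes only in rows, so rows that repeat a pose let the fingers close. It gives the time, the measured TCP pose, the force, the opening and the grip force at its end, in the units of the state.
- ctrl.sense(): the state, without advancing time (a new reading comes with each control period).
- capture(name): name is "scene" or "side" or "wrist"; returns (picture, depth): 384x512x3 uint8, blue, green, red; 384x512 float32, mm along the optical axis (not along the pixel's ray), 0 where there is no reading.
- camera_info(name): a dict with "vfov" (degrees; the focal length in pixels is half the picture's height over the tangent of half this angle, whatever the lens; pixels are square), "cx", "cy" (the principal point, pixels), "k1" (the pictures are not rectified: a ray, as slopes to the right and down, at radius r is drawn at 1 + k1 r^2 times it, then the intrinsics apply), "extrinsics" (4x4, takes a point from camera to world coordinates). Camera axes: x right, y down, z forward; pixel columns grow to the right and rows downward; lengths in mm; the calibration is good to about 2 mm. A picture is of the moment at which its call begins: read the wrist's pose just before it. camera_info takes no time and is no camera call; for the wrist camera it gives the pose at the moment of the call.
- ctrl.finish_job(): hands the job in; it is judged then, once.
The state is a dict: "time_s": time; "joints": joint angles; "dq": joint speeds; "tau": joint torques, N m; "eef_pos": TCP position; "ee_rot": TCP orientation; "force": force on the tool from outside, world axes, zero at the start; "wrist_torque": the same for the moment, N m; "grip_width": opening from 0.0 (shut) to 1.0 (fully open); "grip_force": force on a finger pad.
Only numpy, scipy, OpenCV 4.12 (cv2) and the standard library are available. Lean on these libraries where they do the work, as an engineer would, in place of code of your own. Each camera call takes 0.05 s, during which the arm holds its last target. There are 200 camera calls.

## Task

Wipe all the loose tile chips off the white board into the tray docked at its open end, using the scraper block (the chips are sharp: the gripper must not touch any that lie on the board), then tip the tray out into the waste tub. Close the tub with its red lid, fully seated and level, and leave the tray docked at the board again, standing flat as it was, and the scraper standing upright on its green mat. Do not move or tip the jars and the cuvette rack.

Things in the scene. Friction and masses are not known exactly. Their poses are not given: they have to be found in the camera images.
- board: Fixed white chip board, 140 (x) by 200 (y) mm, its flat working top 40 mm above the bench. Rails 10 mm wide, 15 mm high (to z 55 mm) along both long sides (inner faces at x = +-60 mm) and the +y end (inner face at y = +90 mm); the -y end (y = -100 mm) is open. Origin: bench level under the centre; z up.
- board_edge (a point): Middle of the board's open edge, on the working top, (0, -100, 40) mm in the board's frame; axes as the board. Here the 12 mm top slab overhangs its base by 15 mm, with 28 mm of free height below.
- tray: Loose steel scoop tray, about 0.25 kg, 136 (x) by 120 (y) mm; side walls and rear (-y) wall 40 mm high, 4 mm thick (sides only 20 mm high in the last 16 mm before the mouth); floor 4 mm. Origin: underside, centre of the floor; z up. Docked at the start: headed as the board, lip 8 mm under its open edge, origin near (0, -152, 0) mm in the board's frame. Draw it back along -y before lifting.
- tray_lip (a point): Middle of the tray's mouth edge, (0, 60, 10) mm in the tray's frame; axes as the tray. The mouth has no wall: in the last 20 mm the floor ramps up to 10 mm at the lip. Chips slide out over the lip when the tray is tipped mouth down by 60 degrees or more.
- tray_grip (a point): Where to pinch the tray's blue grip block from above, (0, -68, 66) mm in the tray's frame; axes as the tray. The block stands behind the rear wall: 60 (x) by 16 (y) mm, z 10 to 85 mm; pinch across the 16 mm.
- scraper: Loose scraper block of about 0.22 kg standing upright: black foot 80 (x) by 44 (y) by 20 (z) mm with an orange grip 50 (x) by 22 (y) mm on it, from z 20 to 70 mm; pinch the grip across its 22 mm from above. Origin: centre of the underside of the foot. Its 80 mm side faces push the chips.
- mat: Fixed green plastic mat, 120 (x) by 70 (y) by 3 (z) mm, the parking place of the scraper. Origin: centre of its underside, on the bench.
- tub: Fixed open round waste tub, grey with a yellow band: outer radius 90 mm, wall 4 mm (clear inner radius 84 mm), rim 100 mm above the bench, inner floor at 5 mm. Origin: centre of its underside, on the bench.
- lid: Loose red lid, about 0.18 kg, right way up on the bench: a plug 8 mm deep, tapering from radius 78 to 72 mm, under a flange of radius 98 mm (z 8 to 13 mm), with a knob of diameter 28 mm on top (z 13 to 50 mm). Origin: centre of the plug's underside. Seated: plug inside the tub's mouth, flange on the rim, origin 92 mm above the tub's origin.
- chip1: Loose hard tile chip, 20 (x) by 16 (y) by 10 (z) mm, about 11 g, terracotta with a blue glaze on top; at the start flat on the board. Origin: centre of its underside. May be absent.
- chip2: Loose hard tile chip, 20 (x) by 16 (y) by 10 (z) mm, about 11 g, terracotta with a blue glaze on top; at the start flat on the board. Origin: centre of its underside. May be absent.
- chip3: Loose hard tile chip, 20 (x) by 16 (y) by 10 (z) mm, about 11 g, terracotta with a blue glaze on top; at the start flat on the board. Origin: centre of its underside. May be absent.
- chip4: Loose hard tile chip, 20 (x) by 16 (y) by 10 (z) mm, about 11 g, terracotta with a blue glaze on top; at the start flat on the board. Origin: centre of its underside. May be absent.
- chip5: Loose hard tile chip, 20 (x) by 16 (y) by 10 (z) mm, about 11 g, terracotta with a blue glaze on top; at the start flat on the board. Origin: centre of its underside. May be absent.
- chip6: Loose hard tile chip, 20 (x) by 16 (y) by 10 (z) mm, about 11 g, terracotta with a blue glaze on top; at the start flat on the board. Origin: centre of its underside. May be absent.
- chip7: Loose hard tile chip, 20 (x) by 16 (y) by 10 (z) mm, about 11 g, terracotta with a blue glaze on top; at the start flat on the board. Origin: centre of its underside. May be absent.
- chip8: Loose hard tile chip, 20 (x) by 16 (y) by 10 (z) mm, about 11 g, terracotta with a blue glaze on top; at the start flat on the board. Origin: centre of its underside. May be absent.
- jar_a: Bystander: loose amber sample jar with a red cap, diameter 62 mm, height 76 mm. Origin: centre of its underside.
- jar_b: Bystander: a second jar like jar_a. Origin: centre of its underside.
- rack: Bystander: loose grey cuvette rack, 70 (x) by 140 (y) mm, 50 mm high with the cuvettes. Origin: centre of its underside.
Things that resemble listed ones, but are neither listed nor needed, are in the scene too. What is meant by the mat is not orange, and is the smaller of those in its own colour. Of the things like the tray, leave any that is turquoise; of the rest the smaller one is meant.

How it is judged (in metres and radians):
On the way, in this order (a step that is already met when the one before it is completed fails the run):
1. every chip lies in the tray (x of chip1 in the frame of tray between -0.07 and 0.07 m and y of chip1 in the frame of tray between -0.066 and 0.066 m and z of chip1 in the frame of tray between -0.004 and 0.05 m and x of chip2 in the frame of tray between -0.07 and 0.07 m and y of chip2 in the frame of tray between -0.066 and 0.066 m and z of chip2 in the frame of tray between -0.004 and 0.05 m and x of chip3 in the frame of tray between -0.07 and 0.07 m and y of chip3 in the frame of tray between -0.066 and 0.066 m and z of chip3 in the frame of tray between -0.004 and 0.05 m and x of chip4 in the frame of tray between -0.07 and 0.07 m and y of chip4 in the frame of tray between -0.066 and 0.066 m and z of chip4 in the frame of tray between -0.004 and 0.05 m and x of chip5 in the frame of tray between -0.07 and 0.07 m and y of chip5 in the frame of tray between -0.066 and 0.066 m and z of chip5 in the frame of tray between -0.004 and 0.05 m and x of chip6 in the frame of tray between -0.07 and 0.07 m and y of chip6 in the frame of tray between -0.066 and 0.066 m and z of chip6 in the frame of tray between -0.004 and 0.05 m and x of chip7 in the frame of tray between -0.07 and 0.07 m and y of chip7 in the frame of tray between -0.066 and 0.066 m and z of chip7 in the frame of tray between -0.004 and 0.05 m and x of chip8 in the frame of tray between -0.07 and 0.07 m and y of chip8 in the frame of tray between -0.066 and 0.066 m and z of chip8 in the frame of tray between -0.004 and 0.05 m), for 0.2 s.
2. the tray is tipped over the tub (angle between tray's own z axis and vertical above 0.45 rad and horizontal distance between tray and tub below 0.16 m and height (world z) of tray above 0.09 m), for 0.1 s.
3. every chip lies in the tub (horizontal distance between each of chip1, chip2, chip3, chip4, chip5, chip6, chip7, chip8 and tub below 0.088 m and height (world z) of chip1 between 0 and 0.09 m and height (world z) of chip2 between 0 and 0.09 m and height (world z) of chip3 between 0 and 0.09 m and height (world z) of chip4 between 0 and 0.09 m and height (world z) of chip5 between 0 and 0.09 m and height (world z) of chip6 between 0 and 0.09 m and height (world z) of chip7 between 0 and 0.09 m and height (world z) of chip8 between 0 and 0.09 m), for 0.2 s.
At the end, for the whole second after the job is handed in: All chips in the tub; lid seated (centred within 10 mm, height within 4 mm, level within 0.05 rad); tray flat and docked (within 30 mm sideways, 17 mm nearer or 33 mm farther than 152 mm, heading within 0.25 rad); scraper upright, its centre over the mat; all at rest and released (all of step 3 and horizontal distance between lid and tub below 0.01 m and z of lid in the frame of tub between 0.088 and 0.096 m and angle between lid's own z axis and vertical below 0.05 rad and x of scraper in the frame of mat between -0.055 and 0.055 m and y of scraper in the frame of mat between -0.032 and 0.032 m and height (world z) of scraper below 0.01 m and angle between scraper's own z axis and vertical below 0.1 rad and x of tray in the frame of board between -0.03 and 0.03 m and y of tray in the frame of board between -0.185 and -0.135 m and height (world z) of tray below 0.008 m and angle between tray's own z axis and vertical below 0.08 rad and angle between the y axis of tray and the y axis of board, either way round below 0.25 rad and linear speed of each of lid, scraper, tray below 0.02 m/s); the robot touches nothing.
It fails at once if the fingers touch a chip that lies on the board ((contact force between the fingers and chip1 above 0.5 N and x of chip1 in the frame of board between -0.06 and 0.06 m and y of chip1 in the frame of board between -0.1 and 0.09 m and z of chip1 in the frame of board above 0.03 m) or (contact force between the fingers and chip2 above 0.5 N and x of chip2 in the frame of board between -0.06 and 0.06 m and y of chip2 in the frame of board between -0.1 and 0.09 m and z of chip2 in the frame of board above 0.03 m) or (contact force between the fingers and chip3 above 0.5 N and x of chip3 in the frame of board between -0.06 and 0.06 m and y of chip3 in the frame of board between -0.1 and 0.09 m and z of chip3 in the frame of board above 0.03 m) or (contact force between the fingers and chip4 above 0.5 N and x of chip4 in the frame of board between -0.06 and 0.06 m and y of chip4 in the frame of board between -0.1 and 0.09 m and z of chip4 in the frame of board above 0.03 m) or (contact force between the fingers and chip5 above 0.5 N and x of chip5 in the frame of board between -0.06 and 0.06 m and y of chip5 in the frame of board between -0.1 and 0.09 m and z of chip5 in the frame of board above 0.03 m) or (contact force between the fingers and chip6 above 0.5 N and x of chip6 in the frame of board between -0.06 and 0.06 m and y of chip6 in the frame of board between -0.1 and 0.09 m and z of chip6 in the frame of board above 0.03 m) or (contact force between the fingers and chip7 above 0.5 N and x of chip7 in the frame of board between -0.06 and 0.06 m and y of chip7 in the frame of board between -0.1 and 0.09 m and z of chip7 in the frame of board above 0.03 m) or (contact force between the fingers and chip8 above 0.5 N and x of chip8 in the frame of board between -0.06 and 0.06 m and y of chip8 in the frame of board between -0.1 and 0.09 m and z of chip8 in the frame of board above 0.03 m)).
It fails at once if bystander jar_a is moved more than 30 mm or tipped (distance of jar_a from where it was at the start of the episode above 0.03 m or angle between jar_a's own z axis and vertical above 0.3 rad).
It fails at once if bystander jar_b is moved more than 30 mm or tipped (distance of jar_b from where it was at the start of the episode above 0.03 m or angle between jar_b's own z axis and vertical above 0.3 rad).
It fails at once if bystander rack is moved more than 30 mm or tipped (distance of rack from where it was at the start of the episode above 0.03 m or angle between rack's own z axis and vertical above 0.3 rad).
Of chip1, chip2, chip3, chip4, chip5, chip6, chip7, chip8 only 4 to 8 are there at a start; the rules pass over those that are not, and their reading is None.
At some moment in a run one of scraper, lid may be knocked a few centimetres aside while the robot is not near it.
It also fails if it takes over 200 s, if anything falls off the work surface, if the arm or the gripper's body presses on something with over 40 N, if the wrist force passes 120 N, or if a joint passes its speed limit or range.

## Working session

There is one attempt and no reset: what is moved stays moved. The work goes in short steps, Python scripts to look and compute and a tool call to move; the robot and the scene stay as the last step left them, time stands still between calls to the robot, and variables do not carry over. Pictures are saved under pics/ and viewed, at most 14 in all, crops included, and the job is handed in when it is done.

Besides the shell and the picture viewer there is one more tool, called after "Request:" as a command line: name --argument value ..., lists and objects as JSON in quotes. apply_moves: Moves the arm, as the interface text tells. Its arguments: {"type":"object","properties":{"targets":{"type":"array","items":{"type":"array"}},"squeeze":{"type":"number"}},"required":["targets"]}

```bash
ls; mkdir -p pics; cat > h.py <<'E'
import numpy as np, cv2
from rig import ctrl, capture, camera_info
def rays(name,px,info=None):
    i=info or camera_info(name); f=192/np.tan(np.radians(i['vfov'])/2)
    K=np.array([[f,0,i['cx']],[0,f,i['cy']],[0,0,1.]])
    p=cv2.undistortPoints(np.float64(px).reshape(-1,1,2),K,np.array([i['k1'],0,0,0.]))[:,0]
    return np.c_[p,np.ones(len(p))],np.array(i['extrinsics'])
def plane(name,px,z,info=None):
    d,E=rays(name,px,info); d=d@E[:3,:3].T; o=E[:3,3]
    return o+d*((z-o[2])/d[:,2])[:,None]
def cloud(name,depth,info=None):
    v,u=np.mgrid[:384,:512]; d,E=rays(name,np.c_[u.ravel(),v.ravel()],info)
    P=(d*depth.reshape(-1,1))@E[:3,:3].T+E[:3,3]
    return P.reshape(384,512,3)
E
python3 - <<'E'
from h import *
for n in ('scene','side','wrist'):
    i=camera_info(n); im,d=capture(n); np.savez(f'{n}0.npz',im=im,d=d,E=np.array(i['extrinsics']))
    cv2.imwrite(f'pics/{n}0.png',cv2.resize(im,(800,600)))
    print(n,i)
print(ctrl.sense())
E
```

```text
pics
scene {'vfov': 55.49554027303837, 'cx': 248.0408866960593, 'cy': 196.33644063223417, 'k1': 0.0004525299374695627, 'extrinsics': array([[-8.48998720e-01,  2.67279888e-01, -4.55809867e-01,
         9.98389176e+02],
       [ 5.28076992e-01,  4.59112785e-01, -7.14387949e-01,
         6.57113487e+02],
       [ 1.83266066e-02, -8.47217158e-01, -5.30930526e-01,
         6.64518183e+02],
       [ 0.00000000e+00,  0.00000000e+00,  0.00000000e+00,
         1.00000000e+00]])}
side {'vfov': 52.858500975813605, 'cx': 255.00985681355425, 'cy': 193.80980897332685, 'k1': -0.09012743910000061, 'extrinsics': array([[ 8.14898140e-01, -4.29432328e-01,  3.89267127e-01,
         5.89634759e+01],
       [-5.79482179e-01, -6.17415940e-01,  5.31975527e-01,
        -7.37441734e+02],
       [ 1.18922402e-02, -6.59079230e-01, -7.51979483e-01,
         9.53854005e+02],
       [ 0.00000000e+00,  0.00000000e+00,  0.00000000e+00,
         1.00000000e+00]])}
wrist {'vfov': 58.99657473774112, 'cx': 259.03927659080426, 'cy': 197.40478539124535, 'k1': -0.08615603257463651, 'extrinsics': array([[ 2.86621882e-01,  9
[... 331 characters left out ...]
 'joints': array([ 1.05760506e+00,  3.13336511e-01,  1.49827324e+00,  4.26111051e-06,
        1.33100707e+00, -2.23391385e-01]), 'dq': array([-6.50971834e-05, -8.55449422e-04, -4.82836890e-03,  7.56689568e-04,
        2.19959334e-03, -3.33177898e-05]), 'tau': array([ 8.07392116e-04, -4.12367928e+01, -2.59796959e+01, -2.16235817e-04,
        3.21252133e-03, -4.72320380e-06]), 'eef_pos': array([149.92995022, 502.92772289, 230.85482835]), 'ee_rot': array([-1.86291669e-04,  1.44393905e-01,  9.89520155e-01, -4.76999737e-04]), 'force': array([ 0.0253042 , -1.12648879,  0.69904466]), 'wrist_torque': array([ 0.04875212,  0.00195674, -0.02834419]), 'grip_force': 0.0, 'grip_width': 1.0000690563068644}
```

View pics/scene0.png

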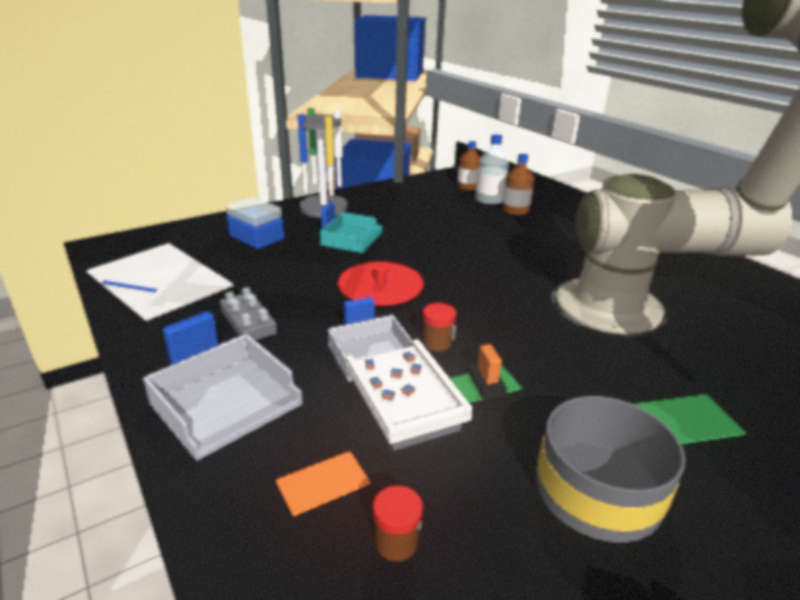

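View pics/side0.png

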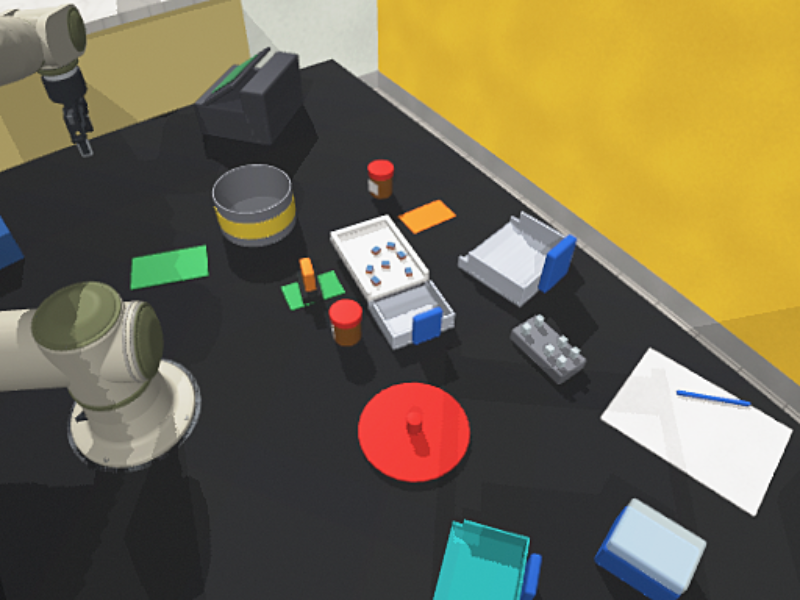

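The scene view shows the black bench with the white board (410,390), a docked grey tray (370,340) and 7 chips. In the side view (800x600) the candidates are:

| Thing | Candidates | Choice |
|---|---|---|
| Tray | small grey (415,310), large grey (515,260), turquoise (485,560) | small grey, docked |
| Mat | green (170,267), small green (313,290), orange (427,216) | small green, to check by size |
| Lid | red (414,430) | only candidate |
| Scraper | orange (308,275) | only candidate |

The jars are at (346,322) and (380,180), and the rack is at (548,348).

```bash
cat > m0.py <<'E'
from h import *
D=np.load('side0.npz'); im,d=D['im'],D['d']; P=cloud('side',d); hsv=cv2.cvtColor(im,cv2.COLOR_BGR2HSV)
H,S,V=[hsv[...,k].astype(int) for k in range(3)]
def comp(m,name,mina=25):
    m=m&(d>0)&(np.abs(P[...,0]-400)<500)
    n,l,st,c=cv2.connectedComponentsWithStats(m.astype(np.uint8))
    for k in range(1,n):
        if st[k,4]<mina: continue
        q=P[l==k]; r=cv2.minAreaRect(np.float32(q[:,:2]))
        print(name,'px',c[k].round(),'n',st[k,4],'z',np.percentile(q[:,2],[5,50,95]).round(),'rect',np.round(r[0]),np.round(r[1]),round(r[2],1))
comp((H>40)&(H<85)&(S>100),'green')
comp((H>4)&(H<18)&(S>120)&(V>150),'orange')
comp(((H<4)|(H>175))&(S>120),'red')
comp((H>105)&(H<125)&(S>120)&(V>80),'blue',8)
comp((H>22)&(H<32)&(S>120),'yellow')
comp((S<25)&(V>190),'white',100)
comp((S<40)&(V<190)&(V>70)&(P[...,2]>2),'grey',150)
big=cv2.resize(im[130:240,190:300],(800,800//110*110 and 600),interpolation=cv2.INTER_CUBIC)
cv2.imwrite('pics/crop0.png',cv2.resize(im[125:230,160:300],(800,600),interpolation=cv2.INTER_CUBIC))
E
python3 m0.py
```

```text
green px [149.  47.] n 94 z [117. 144. 166.] rect [726. 993.] [646. 112.] 58.2
green px [108. 171.] n 1013 z [1. 4. 7.] rect [194. 320.] [112. 174.] 68.2
green px [211. 182.] n 218 z [ 0.  5. 22.] rect [456.  66.] [79. 52.] 80.3
green px [187. 189.] n 188 z [-0.  4.  7.] rect [381.  80.] [78. 39.] 80.3
orange px [273. 138.] n 364 z [1. 4. 8.] rect [769. 125.] [ 79. 123.] 85.7
orange px [197. 176.] n 114 z [30. 66. 76.] rect [427. 102.] [111.  21.] 71.3
red px [243. 108.] n 189 z [ 2. 75. 79.] rect [758. 311.] [175.  62.] 57.0
red px [221. 200.] n 340 z [ 5. 77. 79.] rect [432. -44.] [135.  68.] 59.1
red px [264. 276.] n 3628 z [ 9. 13. 17.] rect [ 399. -324.] [200. 199.] 52.6
blue px [  6. 154.] n 167 z [ 6. 55. 82.] rect [-88. 633.] [191.  21.] 89.3
blue px [356. 168.] n 458 z [ 26.  87. 123.] rect [ 850. -212.] [85. 25.] 8.0
blue px [273. 208.] n 340 z [13. 58. 87.] rect [ 540. -177.] [19. 64.] 78.7
blue px [444. 252.] n 63 z [ 9. 12. 15.] rect [ 875. -579.] [10. 73.] 42.7
blue px [403. 365.] n 704 z [ 9. 41. 60.] rect [ 521. -703.] [158.  80.] 67.8
blue px [340. 369.] n 276 z [ 1.
[... 988 characters left out ...]
y px [144.  52.] n 187 z [ 99. 107. 172.] rect [590. 791.] [236. 135.] 40.1
grey px [172.  46.] n 423 z [157. 161. 164.] rect [645. 725.] [239. 142.] 41.6
grey px [161. 123.] n 1454 z [  5.  64. 100.] rect [464. 399.] [323. 178.] 58.2
grey px [166. 152.] n 168 z [ 3. 12. 22.] rect [401. 285.] [ 69. 169.] 63.6
grey px [255. 194.] n 755 z [ 3. 10. 40.] rect [580.  -1.] [345. 169.] 81.0
grey px [318. 179.] n 585 z [ 4. 28. 54.] rect [ 754. -128.] [ 66. 190.] 21.3
grey px [ 53. 232.] n 2799 z [142. 230. 269.] rect [54. 97.] [363. 191.] 57.2
grey px [350. 223.] n 992 z [11. 30. 43.] rect [ 723. -329.] [157.  94.] 89.1
grey px [ 86. 273.] n 2314 z [  8.  31. 105.] rect [-10. -32.] [166. 179.] 89.6
```

View pics/crop0.png

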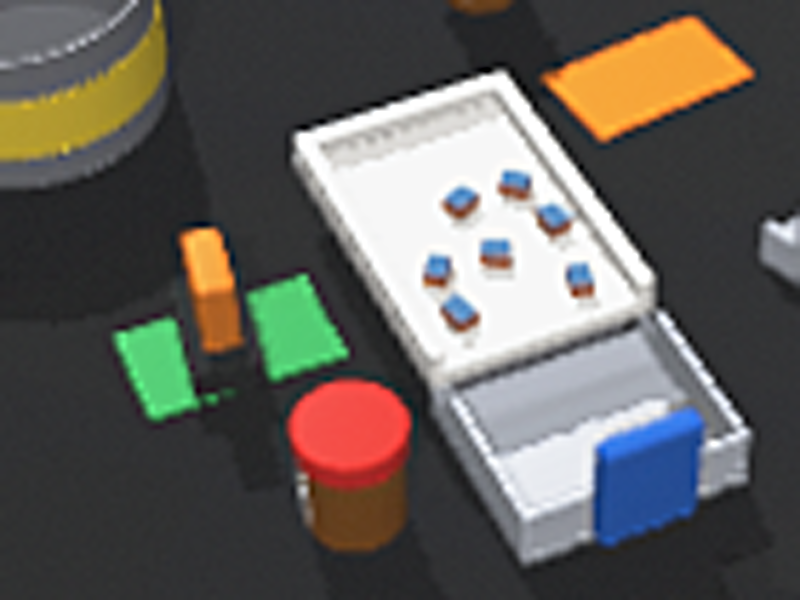

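Crop: seven chips on the board (crop x 420–600, y 170–330), the scraper on the small green mat (crop 230,340), and a jar close to the mat and tray (350,460). My choices hold. Next I fit the poses more precisely.

```bash
cat > m1.py <<'E'
from h import *
from scipy.optimize import least_squares
def circ(q):
    f=lambda p:np.hypot(q[:,0]-p[0],q[:,1]-p[1])-p[2]
    return least_squares(f,[*q.mean(0)[:2],80],loss='soft_l1').x.round(1)
for n in ('side','scene'):
    D=np.load(n+'0.npz'); im,d=D['im'],D['d']; P=cloud(n,d); hsv=cv2.cvtColor(im,cv2.COLOR_BGR2HSV)
    H,S,V=[hsv[...,k].astype(int) for k in range(3)]; X,Y,Z=P[...,0],P[...,1],P[...,2]; ok=d>0
    def rect(m,name):
        q=P[m&ok]
        if len(q)<5: print(n,name,len(q)); return
        r=cv2.minAreaRect(np.float32(q[:,:2])); print(n,name,len(q),np.round(r[0],1),np.round(r[1],1),round(r[2],1),'z',np.median(q[:,2]).round(1))
    box=lambda x0,x1,y0,y1:(X>x0)&(X<x1)&(Y>y0)&(Y<y1)
    bd=box(470,690,-70,190)
    rect(bd&(Z>51)&(Z<59)&(S<60),'rails')
    rect(bd&(Z>35)&(Z<59)&(S<40)&(V>150),'boardall')
    rect(box(420,660,-190,-50)&(Z>36)&(Z<44)&(S<60),'traywall')
    rect(box(420,660,-220,-120)&(Z>80)&(Z<92)&(H>100)&(H<128)&(S>100),'traygrip')
    og=(H>4)&(H<18)&(S>120)&box(350,520,0,170)
    rect(og&(Z>66)&(Z<76),'scrtop'); rect(og&(Z>25)&(Z<76),'scrall')
    rect((H>40)&(H<85)&(S>100)&(Z<12)&box(330,520,0,150),'mat')
    rect((H>40)&(H<85)&(S>100)&(Z<12)&box(60,320,200,450),'mat2')
    red=((H<5)|(H>174))&(S>120)
    for nm,b in (('jar1',box(380,500,-110,30)),('jar2',box(700,820,240,380))):
        q=P[red&b&ok&(Z>68)&(Z<84)]; print(n,nm,len(q),circ(q) if len(q)>9 else'')
    L=box(270,530,-450,-190)
    q=P[red&L&ok&(Z>6)&(Z<20)]; print(n,'lid rect',cv2.minAreaRect(np.float32(q[:,:2])))
    rect(red&L&(Z>44)&(Z<56),'knob')
    q=P[box(250,600,200,480)&ok&(Z>96)&(Z<104)]; print(n,'tub',len(q),circ(q))
    bl=(H>95)&(H<125)&(S>70)&bd
    k,l,st,c=cv2.connectedComponentsWithStats((bl).astype(np.uint8))
    c=np.array([c[i] for i in range(1,k) if st[i,4]>3]); print('chips',plane(n,c,50).round()[:,:2].tolist())
E
python3 m1.py
```

```text
side rails 410 [574.7  44.1] [202.8 141.5] 80.8 z 55.5
side boardall 1735 [571.9  34.3] [222.9 140.6] 80.5 z 42.5
side traywall 182 [ 551.3 -106.3] [126.3 142.1] 82.1 z 40.4
side traygrip 90 [ 537.4 -176.1] [16.8 55.5] 82.0 z 85.2
side scrtop 50 [418.2  75.3] [51.9 21.2] 71.5 z 73.1
side scrall 118 [417.3  74.9] [53.2 22.6] 71.5 z 61.2
side mat 393 [421.7  72.2] [ 79.7 122.3] 80.0 z 4.2
side mat2 1013 [194.3 320.2] [112.4 173.5] 68.2 z 4.1
side jar1 291 [417.3 -77.7  22.9]
side jar2 127 [728.4 264.3  22.2]
side lid rect ((396.8401184082031, -325.52166748046875), (194.13685607910156, 191.51039123535156), 49.62208938598633)
side knob 78 [ 395.1 -327.1] [23.7 24.4] 52.6 z 50.0
side tub 195 [427.4 340.6  87.6]
chips [[613.0, 53.0], [577.0, 59.0], [613.0, 15.0], [570.0, 13.0], [534.0, 18.0], [597.0, -33.0], [525.0, -17.0]]
scene rails 630 [571.1  48.1] [201.7 141.5] 81.0 z 54.6
scene boardall 2672 [568.7  34.1] [231.3 140.9] 80.7 z 40.9
scene traywall 163 [ 547.4 -104.7] [124.3 141.1] 82.7 z 39.0
scene traygrip 62 [ 538.5 -168.6] [20.1 52.8] 74.5 z 83.6
scene scrtop 112 [415.5  80.9] [51.9 23.1] 70.3 z 72.4
scene scrall 274 [415.7  81. ] [52.1 23.6] 69.1 z 58.7
scene mat 289 [410.7  76.5] [ 73.6 112.5] 77.7 z 3.1
scene mat2 1305 [171.8 323.6] [109.3 149.2] 69.7 z 4.9
scene jar1 213 [418.2 -67.3  23.2]
scene jar2 698 [730.4 271.   22.4]
scene lid rect ((390.4549560546875, -323.13824462890625), (191.8897705078125, 191.53402709960938), 34.96927261352539)
scene knob 32 [ 395.2 -320.4] [28.4 21.7] 84.9 z 48.7
scene tub 589 [427.  345.8  87.4]
chips [[523.0, -16.0], [595.0, -32.0], [532.0, 21.0], [567.0, 13.0], [611.0, 16.0], [575.0, 59.0], [610.0, 52.0]]
```

Request:
apply_moves --targets '[[85,[267,-425,-61],[0,0,-92.4]],[85,[267,-425,-61],[0,0,-92.4]],[85,[267,-425,-61],[0,0,-92.4]],[85,[267,-425,-61],[0,0,-92.4]],[85,[267,-425,-61],[0,0,-92.4]],[85,[267,-425,-61],[0,0,-92.4]],[85,[267,-425,-61],[0,0,-92.4]],[85,[267,-425,-61],[0,0,-92.4]],[85,[267,-425,-61],[0,0,-92.4]],[85,[267,-425,-61],[0,0,-92.4]],[85,[267,-425,-61],[0,0,-92.4]],[85,[267,-425,-61],[0,0,-92.4]],[85,[267,-425,-61],[0,0,-92.4]],[85,[267,-425,-61],[0,0,-92.4]],[85,[267,-425,-61],[0,0,-92.4]],[85,[267,-425,-61],[0,0,-92.4]]]' --squeeze 60

```text
time_s: 1.75
eef_pos: [416.8, 78.7, 170.4]
ee_rot: [0.0, 0.814, 0.581, 0.0]
force: [-0.1, -0.1, -0.0]
grip_width: 0.994
grip_force: 0.0
```

```bash
cat >> h.py <<'E'
def get(n):
    i=camera_info(n); im,d=capture(n); P=cloud(n,d,i); h=cv2.cvtColor(im,cv2.COLOR_BGR2HSV).astype(int)
    return im,d,P,h[...,0],h[...,1],h[...,2],P[...,0],P[...,1],P[...,2],i
def rect(P,m,name=''):
    q=P[m]
    if len(q)<6: print(name,len(q)); return None
    n,l,st,c=cv2.connectedComponentsWithStats(m.astype(np.uint8)); k=1+st[1:,4].argmax(); q=P[l==k]
    r=cv2.minAreaRect(np.float32(q[:,:2])); print(name,len(q),'c',np.round(r[0],1),'wh',np.round(r[1],1),'ang',round(r[2],1),'z',np.median(q[:,2]).round(1)); return r
def log():
    s=ctrl.sense(); open('log.txt','a').write(repr((s['joints'].tolist(),s['eef_pos'].tolist(),s['ee_rot'].tolist()))+'\n'); return s
E
python3 - <<'E'
from h import *
log(); im,d,P,H,S,V,X,Y,Z,i=get('wrist'); cv2.imwrite('pics/w1.png',im)
og=(H>4)&(H<18)&(S>120)&(d>0)
rect(P,og&(Z>60),'scr top'); rect(P,(H>40)&(H<85)&(S>100)&(d>0)&(Z<12),'mat')
E
```

```text
scr top 1904 c [417.6  76.7] wh [49.1 21.7] ang 71.8 z 72.7
mat 3247 c [458.8  64.8] wh [71.9 46.7] ang 78.8 z 2.9
```

View pics/w1.png

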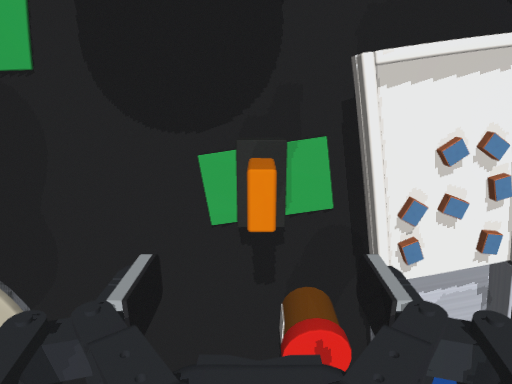

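Wrist view: the scraper's orange grip (262,195) lies between the open fingers, on the small mat. The jar is at (315,345), clear of the fingers.

Request:
apply_moves --targets '[[85,[1,-2,-60],[0,0,1]],[85,[1,-2,-100],[0,0,1]],[85,[1,-2,-134],[0,0,1]],[85,[1,-2,-134],[0,0,1]],[15,[1,-2,-134],[0,0,1]],[15,[1,-2,-134],[0,0,1]],[15,[1,-2,-134],[0,0,1]],[15,[1,-2,-134],[0,0,1]],[15,[1,-2,-134],[0,0,1]],[15,[1,-2,-134],[0,0,1]],[15,[1,-2,-134],[0,0,1]],[15,[1,-2,-134],[0,0,1]],[15,[1,-2,-114],[0,0,1]],[15,[1,-2,-80],[0,0,1]],[15,[1,-2,-40],[0,0,1]],[15,[1,-2,-14],[0,0,1]],[15,[1,-2,-14],[0,0,1]]]' --squeeze 60

```text
time_s: 3.5
eef_pos: [419.5, 76.0, 159.3]
ee_rot: [0.002, 0.809, 0.588, 0.002]
force: [-0.2, 0.8, -2.8]
grip_width: 0.25
grip_force: 59.4
```

Request:
apply_moves --targets '[[15,[150,31,0],[0,0,-81]],[15,[150,31,0],[0,0,-81]],[15,[150,31,0],[0,0,-81]],[15,[150,31,0],[0,0,-81]],[15,[150,31,0],[0,0,-81]],[15,[150,31,0],[0,0,-81]],[15,[150,31,0],[0,0,-81]],[15,[150,31,0],[0,0,-81]],[15,[150,31,0],[0,0,-81]],[15,[150,31,0],[0,0,-81]],[15,[150,31,0],[0,0,-81]],[15,[150,31,0],[0,0,-81]],[15,[150,31,0],[0,0,-81]]]'

```text
time_s: 4.8
eef_pos: [567.8, 107.1, 155.7]
ee_rot: [0.0, 0.997, -0.078, -0.0]
force: [0.5, 0.2, -1.5]
grip_width: 0.25
grip_force: 59.4
```

```bash
python3 - <<'E'
from h import *
s=log(); print(s['eef_pos'],s['ee_rot'],s['force'])
im,d,P,H,S,V,X,Y,Z,i=get('side')
og=(H>4)&(H<18)&(S>120)&(d>0)&(Z>60)&(Z<260)
rect(P,og,'scr')
im,d,P,H,S,V,X,Y,Z,i=get('scene'); cv2.imwrite('pics/w2.png',im)
og=(H>4)&(H<18)&(S>120)&(d>0)&(Z>60)&(Z<260)&(X>450)&(X<650)&(Y>40)
rect(P,og,'scr')
E
```

```text
[567.82742324 107.13257878 155.72294489] [ 2.15310589e-06  9.96969026e-01 -7.77982694e-02 -4.35914727e-04] [ 0.53561718  0.19240472 -1.45579166]
scr 140 c [557.5  96.4] wh [43.  53.8] ang 48.4 z 168.4
scr 283 c [567.5 113.6] wh [64.  49.7] ang 44.5 z 167.1
```

Request:
apply_moves --targets '[[15,[0,0,-40],[0,0,0]],[15,[0,0,-65],[0,0,0]],[15,[0,0,-75],[0,0,0]],[15,[0,0,-79],[0,0,0]],[15,[0,0,-81],[0,0,0]],[15,[0,0,-81],[0,0,0]],[15,[0,0,-81],[0,0,0]]]'

```text
time_s: 5.6
eef_pos: [568.6, 107.1, 76.3]
ee_rot: [-0.0, 0.997, -0.078, 0.001]
force: [-0.3, 0.4, -1.6]
grip_width: 0.248
grip_force: 59.5
```

Request:
apply_moves --targets '[[15,[0,0,-2],[0,0,0]],[15,[-1.6,-10,-2],[0,0,0]],[15,[-3.2,-20,-2],[0,0,0]],[15,[-4.8,-30,-2],[0,0,0]],[15,[-6.4,-40,-2],[0,0,0]],[15,[-8,-50,-2],[0,0,0]],[15,[-9.6,-60,-2],[0,0,0]],[15,[-11.2,-70,-2],[0,0,0]],[15,[-12.8,-80,-2],[0,0,0]],[15,[-14.4,-90,-2],[0,0,0]],[15,[-16,-100,-2],[0,0,0]],[15,[-17.6,-110,-2],[0,0,0]],[15,[-19.2,-120,-2],[0,0,0]],[15,[-20.8,-130,-2],[0,0,0]],[15,[-22.4,-140,-2],[0,0,0]],[15,[-23.4,-146,-2],[0,0,0]],[15,[-23.4,-146,-2],[0,0,0]],[15,[-23.4,-146,-2],[0,0,0]]]'

```text
time_s: 7.4
eef_pos: [544.9, -40.3, 74.2]
ee_rot: [0.001, 0.997, -0.079, 0.001]
force: [-0.7, -1.9, 5.4]
grip_width: 0.249
grip_force: 60.5
```

```bash
python3 - <<'E'
from h import *
s=log(); print(s['eef_pos'],s['force'])
im,d,P,H,S,V,X,Y,Z,i=get('side'); a=cv2.resize(im[130:230,190:320],(800,600))
im,d,P,H,S,V,X,Y,Z,i=get('scene'); b=cv2.resize(im[190:300,195:320],(800,600))
cv2.imwrite('pics/p3.png',np.vstack([cv2.resize(a,(400,300)),cv2.resize(b,(400,300))]))
E
```

```text
[544.93326502 -40.335994    74.24535005] [-0.67023066 -1.90694805  5.4466213 ]
```

View pics/p3.png

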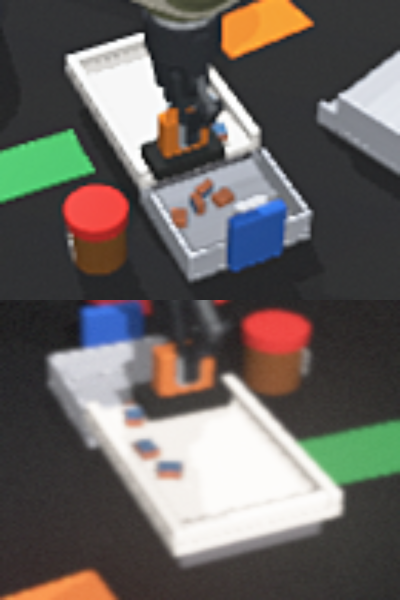

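Top crop: four chips in the tray (180–225, 185–215). Bottom crop: three chips left in the +x column (135,415), (147,447), (168,468). Second pass next.

Request:
apply_moves --targets '[[15,[0,0,30],[0,0,0]],[15,[0,0,60],[0,0,0]],[15,[20,50,60],[0,0,0]],[15,[40,95,60],[0,0,0]],[15,[55,141.5,60],[0,0,0]],[15,[55,141.5,60],[0,0,0]],[15,[55,141.5,60],[0,0,0]],[15,[55,141.5,25],[0,0,0]],[15,[55,141.5,8],[0,0,0]],[15,[55,141.5,3],[0,0,0]],[15,[55,141.5,0.5],[0,0,0]],[15,[55,141.5,0.5],[0,0,0]]]'

```text
time_s: 8.7
eef_pos: [600.1, 101.8, 74.7]
ee_rot: [0.0, 0.997, -0.079, 0.001]
force: [0.1, -0.5, -2.1]
grip_width: 0.253
grip_force: 59.8
```

Request:
apply_moves --targets '[[15,[0,0,0],[0,0,0]],[15,[-1.6,-10,0],[0,0,0]],[15,[-3.2,-20,0],[0,0,0]],[15,[-4.8,-30,0],[0,0,0]],[15,[-6.4,-40,0],[0,0,0]],[15,[-8,-50,0],[0,0,0]],[15,[-9.6,-60,0],[0,0,0]],[15,[-11.2,-70,0],[0,0,0]],[15,[-12.8,-80,0],[0,0,0]],[15,[-14.4,-90,0],[0,0,0]],[15,[-16,-100,0],[0,0,0]],[15,[-17.6,-110,0],[0,0,0]],[15,[-19.2,-120,0],[0,0,0]],[15,[-20.8,-130,0],[0,0,0]],[15,[-22.4,-140,0],[0,0,0]],[15,[-23.7,-148,0],[0,0,0]],[15,[-23.7,-148,0],[0,0,0]],[15,[-23.7,-148,0],[0,0,0]]]'

```text
time_s: 10.5
eef_pos: [575.9, -47.0, 74.2]
ee_rot: [0.001, 0.997, -0.079, 0.0]
force: [-0.9, -3.9, 4.4]
grip_width: 0.25
grip_force: 60.8
```

Request:
apply_moves --targets '[[15,[0,0,30],[0,0,0]],[15,[0,0,70],[0,0,0]],[15,[0,0,110],[0,0,0]],[15,[0,45,110],[0,0,10]],[15,[0,90,110],[0,0,20]],[15,[0,130,110],[0,0,30]],[15,[0,130,110],[0,0,30]]]'

```text
time_s: 11.2
eef_pos: [575.0, 88.1, 183.0]
ee_rot: [-0.0, 0.982, 0.187, -0.001]
force: [0.2, -0.1, -2.5]
grip_width: 0.247
grip_force: 59.9
```

```bash
python3 - <<'E'
from h import *
s=log(); print(s['eef_pos'],s['ee_rot'],s['force'])
im,d,P,H,S,V,X,Y,Z,i=get('side'); a=cv2.resize(im[130:230,190:320],(800,600))
print(rect(P,(H>40)&(H<85)&(S>100)&(d>0)&(Z<12)&(X>330)&(X<520)&(abs(Y-75)<70),'mat'))
im,d,P,H,S,V,X,Y,Z,i=get('scene'); b=cv2.resize(im[190:300,195:320],(800,600))
print(rect(P,(H>40)&(H<85)&(S>100)&(d>0)&(Z<12)&(X>330)&(X<520)&(abs(Y-75)<70),'mat'))
cv2.imwrite('pics/p4.png',np.vstack([cv2.resize(a,(400,300)),cv2.resize(b,(400,300))]))
E
```

```text
[574.97621863  88.07625742 183.04065615] [-3.77549027e-04  9.82362801e-01  1.86982590e-01 -8.34743185e-04] [ 0.24961939 -0.13389929 -2.50540141]
mat 615 c [421.5  73.9] wh [ 82.1 122.8] ang 79.6 z 4.3
((421.5098876953125, 73.92509460449219), (82.12823486328125, 122.80449676513672), 79.63574981689453)
mat 634 c [410.8  74.4] wh [ 77.9 111.4] ang 80.7 z 3.1
((410.75347900390625, 74.42356872558594), (77.8770751953125, 111.35966491699219), 80.71905517578125)
```

View pics/p4.png

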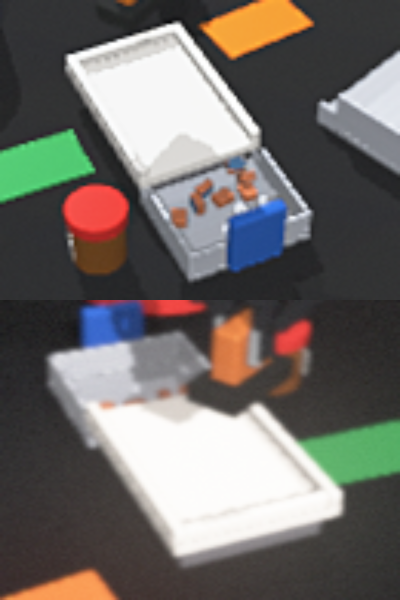

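All seven chips are in the tray (upper crop 180–250, 160–217) and the board is clean in both views. I park the scraper on the mat.

Request:
apply_moves --targets '[[15,[-45,-3,-10],[0,0,-8]],[15,[-90,-6,-20],[0,0,-16]],[15,[-130,-8,-40],[0,0,-24]],[15,[-157,-9.6,-60],[0,0,-31]],[15,[-157,-9.6,-60],[0,0,-31]],[15,[-157,-9.6,-60],[0,0,-31]],[15,[-157,-9.6,-100],[0,0,-31]],[15,[-157,-9.6,-125],[0,0,-31]],[15,[-157,-9.6,-137],[0,0,-31]],[15,[-157,-9.6,-143],[0,0,-31]],[15,[-157,-9.6,-145.5],[0,0,-31]],[15,[-157,-9.6,-146.5],[0,0,-31]],[15,[-157,-9.6,-146.5],[0,0,-31]]]'

```text
time_s: 12.6
eef_pos: [419.6, 74.9, 37.9]
ee_rot: [0.0, 0.996, -0.087, 0.001]
force: [0.7, 0.6, -1.3]
grip_width: 0.243
grip_force: 59.9
```

Request:
apply_moves --targets '[[15,[0,0,-0.7],[0,0,0]],[60,[0,0,-0.7],[0,0,0]],[60,[0,0,-0.7],[0,0,0]],[60,[0,0,-0.7],[0,0,0]],[60,[0,0,-0.7],[0,0,0]],[60,[0,0,-0.7],[0,0,0]],[60,[0,0,40],[0,0,0]],[60,[0,0,90],[0,0,0]],[60,[0,0,150],[0,0,0]],[60,[0,0,180],[0,0,0]],[60,[0,0,180],[0,0,0]]]'

```text
time_s: 13.7
eef_pos: [420.9, 74.9, 222.1]
ee_rot: [0.0, 0.996, -0.087, 0.005]
force: [0.6, -0.6, -2.0]
grip_width: 0.702
grip_force: 0.0
```

```bash
python3 - <<'E'
from h import *
s=log(); print(s['eef_pos'],s['force'])
im,d,P,H,S,V,X,Y,Z,i=get('wrist')
og=(H>4)&(H<18)&(S>120)&(d>0)
rect(P,og&(Z>60),'scr top'); rect(P,(H>40)&(H<85)&(S>100)&(d>0)&(Z<12)&(X>330)&(X<520),'mat')
for n in('side','scene'):
    im,d,P,H,S,V,X,Y,Z,i=get(n)
    rect(P,(d>0)&(X>470)&(X<620)&(Y>-220)&(Y<-130)&(Z>80)&(Z<92)&(H>100)&(H<128)&(S>100),n+' traygrip')
    rect(P,(d>0)&(X>420)&(X<660)&(Y>-190)&(Y<-50)&(Z>36)&(Z<44)&(S<60),n+' wall')
# kinematic guess data
for l in open('log.txt'):
    j,p,r=eval(l); print(np.round(j,4).tolist(),np.round(p,1).tolist(),np.round(r,3).tolist())
E
```

```text
[420.91097273  74.89276892 222.05534568] [ 0.64977    -0.6140426  -1.99317293]
scr top 1351 c [418.7  74.9] wh [21.7 49.7] ang 79.8 z 72.7
mat 3882 c [421.   72.3] wh [ 71.7 122. ] ang 79.4 z 2.8
side traygrip 91 c [ 537.  -176.4] wh [15.9 55.9] ang 82.4 z 85.5
side wall 64 c [582.8 -54.2] wh [13.7 91.7] ang 84.8 z 40.7
scene traygrip 59 c [ 539.  -169.5] wh [12.6 53.2] ang 78.2 z 84.5
scene wall 145 c [ 544.5 -112.8] wh [104.2 138. ] ang 80.7 z 39.2
[-0.0911, 0.1547, 1.8696, 0.0, 1.117, 0.2385] [416.8, 78.7, 170.4] [0.0, 0.814, 0.581, 0.0]
[-0.0162, 0.4939, 1.4375, 0.0001, 1.2111, 1.7103] [567.8, 107.1, 155.7] [0.0, 0.997, -0.078, -0.0]
[-0.2878, 0.5308, 1.6193, -0.0014, 0.9895, 1.4414] [544.9, -40.3, 74.2] [0.001, 0.997, -0.079, 0.001]
[-0.0494, 0.4767, 1.3892, 0.0004, 1.2775, 1.1451] [575.0, 88.1, 183.0] [-0.0, 0.982, 0.187, -0.001]
[-0.0994, 0.0987, 1.7884, -0.0, 1.2447, 1.6458] [420.9, 74.9, 222.1] [0.0, 0.996, -0.087, 0.005]
```

```bash
python3 - <<'E'
from h import *
from scipy.optimize import least_squares
R=[eval(l)[:2] for l in open('log.txt')]+[([1.058,.313,1.498,0,1.331,-.223],[150.037,503.11,231.294])]
def res(p,full=0):
    a,h,L1,L2,e,off=p; o=[]
    for j,x in R:
        r=np.hypot(*x[:2]); rho=np.sqrt(r*r-off**2); s=j[1]+j[2]
        o+=[a+L1*np.sin(j[1])+L2*np.sin(s)+e*np.cos(s)-rho, h+L1*np.cos(j[1])+L2*np.cos(s)-e*np.sin(s)-x[2], r*np.sin(np.arctan2(x[1],x[0])-j[0])-off]
    return np.array(o)
for fix in (0,1):
    f=(lambda p:res(p)) if not fix else (lambda p:res([0,p[1],p[2],p[3],p[4],p[5]]))
    s=least_squares(f,[0,100,350,350,0,116]); print(s.x.round(1),abs(s.fun).max().round(2),np.linalg.cond(s.jac).round())
E
```

```text
[  0.9 -51.6 435.1 397.8  37.6 116.2] 1.28 22.0
[  0.  -51.7 435.2 398.6  37.3 116.2] 1.31 inf
```

Scraper is centred on the mat, upright at z 72.7. Before lifting the tray, I test the tipping pose over the tub with an empty gripper.

Request:
apply_moves --targets '[[60,[8,268,60],[0,0,126]],[60,[8,268,60],[0,0,126]],[60,[8,268,60],[0,0,126]],[60,[8,268,60],[0,0,126]],[60,[8,268,60],[0,0,126]],[60,[8,268,60],[0,0,126]],[60,[8,268,60],[0,0,126]],[60,[8,268,60],[0,0,126]],[60,[8,268,60],[0,0,126]],[60,[8,268,60],[0,0,126]],[60,[8,268,60],[0,0,126]],[60,[8,268,60],[0,0,126]],[60,[8,268,60],[0,0,126]],[60,[8,268,60],[0,0,126]],[60,[8,268,60],[0,0,126]],[60,[8,268,60],[0,0,126]],[60,[8,268,60],[0,0,126]],[60,[8,268,60],[0,0,126]]]'

```text
time_s: 15.65
eef_pos: [426.9, 342.9, 276.6]
ee_rot: [-0.0, 0.531, 0.847, -0.001]
force: [-0.0, 0.5, -0.1]
grip_width: 0.703
grip_force: 0.0
```

Request:
apply_moves --targets '[[60,[0,0,0],[-3.3,6.7,0]],[60,[0,0,0],[-6.7,13.4,0]],[60,[0,0,0],[-10,20.1,0]],[60,[0,0,0],[-13.4,26.8,0]],[60,[0,0,0],[-16.7,33.5,0]],[60,[0,0,0],[-20,40.2,0]],[60,[0,0,0],[-23.4,46.9,0]],[60,[0,0,0],[-26.8,53.6,0]],[60,[0,0,0],[-30.1,60.3,0]],[60,[0,0,0],[-33.5,67.1,0]],[60,[0,0,0],[-33.5,67.1,0]],[60,[0,0,0],[-33.5,67.1,0]],[60,[0,0,0],[-33.5,67.1,0]],[60,[0,0,0],[-33.5,67.1,0]]]'

```text
time_s: 17.05
eef_pos: [426.8, 343.0, 278.7]
ee_rot: [-0.317, 0.421, 0.674, -0.518]
force: [0.2, -0.2, 0.1]
grip_width: 0.704
grip_force: 0.0
```

```bash
python3 - <<'E'
from h import *
from scipy.spatial.transform import Rotation as R
s=log(); print(s['eef_pos'],s['joints']); q=s['ee_rot']; print(R.from_quat([*q[1:],q[0]]).as_matrix().round(3))
E
```

```text
[426.76763573 343.00089671 278.73685187] [ 4.63027142e-01  1.07891259e+00  5.51580900e-01 -4.27568460e-04
  2.81552144e+00  9.14025810e-03]
[[-0.445  0.24  -0.863]
 [ 0.896  0.109 -0.431]
 [-0.009 -0.965 -0.263]]
```

Request:
apply_moves --targets '[[60,[0,0,0],[3.8,-7.6,0]],[60,[0,0,0],[7.6,-15.2,0]],[60,[0,0,0],[11.4,-22.8,0]],[60,[0,0,0],[15.2,-30.4,0]],[60,[0,0,0],[19,-38,0]],[60,[0,0,0],[22.8,-45.6,0]],[60,[0,0,0],[26.6,-53.3,0]],[60,[0,0,0],[30.2,-60.5,0]],[60,[0,0,0],[33.5,-67.1,0]],[60,[0,0,0],[33.5,-67.1,0]],[60,[0,0,0],[33.5,-67.1,0]]]'

```text
time_s: 18.15
eef_pos: [426.8, 342.9, 278.6]
ee_rot: [-0.0, 0.53, 0.848, -0.0]
force: [0.5, -0.1, 0.1]
grip_width: 0.7
grip_force: 0.0
```

Request:
apply_moves --targets '[[60,[111,-515,-77],[0,0,54.9]],[60,[111,-515,-77],[0,0,54.9]],[60,[111,-515,-77],[0,0,54.9]],[60,[111,-515,-77],[0,0,54.9]],[60,[111,-515,-77],[0,0,54.9]],[60,[111,-515,-77],[0,0,54.9]],[60,[111,-515,-77],[0,0,54.9]],[60,[111,-515,-77],[0,0,54.9]],[60,[111,-515,-77],[0,0,54.9]],[60,[111,-515,-77],[0,0,54.9]],[60,[111,-515,-77],[0,0,54.9]],[60,[111,-515,-77],[0,0,54.9]],[60,[111,-515,-77],[0,0,54.9]],[60,[111,-515,-77],[0,0,54.9]],[60,[111,-515,-77],[0,0,54.9]]]'

```text
time_s: 19.65
eef_pos: [538.2, -171.2, 200.4]
ee_rot: [-0.0, 0.079, 0.997, 0.0]
force: [-0.2, 0.8, 0.2]
grip_width: 0.705
grip_force: 0.0
```

```bash
python3 - <<'E'
from h import *
s=log(); print(s['eef_pos'],s['ee_rot'],s['joints'])
im,d,P,H,S,V,X,Y,Z,i=get('wrist'); cv2.imwrite('pics/w5.png',im)
rect(P,(d>0)&(Z>80)&(Z<92)&(H>100)&(H<128)&(S>100),'grip top')
rect(P,(d>0)&(Z>36)&(Z<44)&(S<60)&(Y<-60),'wall')
E
```

```text
[ 538.21615265 -171.15149251  200.39046143] [-3.10864672e-04  7.88896802e-02  9.96883272e-01  2.51411379e-04] [-5.15381655e-01  4.24813542e-01  1.42104668e+00  2.00388642e-04
  1.29650844e+00 -1.92828884e+00]
grip top 1383 c [ 537.2 -174.5] wh [15.4 58.6] ang 80.2 z 84.5
wall 1518 c [ 548.2 -116.7] wh [101.7 136.5] ang 81.4 z 39.7
```

View pics/w5.png

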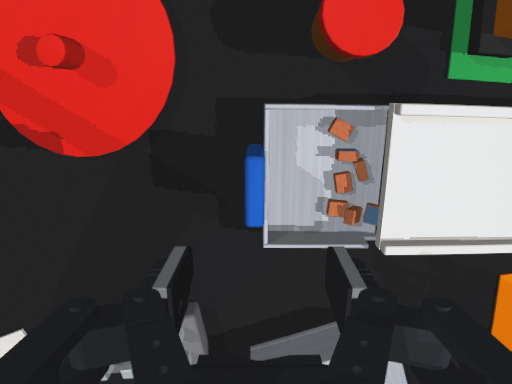

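Wrist view: all seven chips are in the tray (330–375, 125–215). The blue grip (255,187) is clear, and the lid is to the left.

Request:
apply_moves --targets '[[60,[-1,-3.4,-50],[0,0,0]],[60,[-1,-3.4,-100],[0,0,0]],[60,[-1,-3.4,-135],[0,0,0]],[60,[-1,-3.4,-150],[0,0,0]],[60,[-1,-3.4,-150],[0,0,0]],[60,[-1,-3.4,-150],[0,0,0]],[10,[-1,-3.4,-150],[0,0,0]],[10,[-1,-3.4,-150],[0,0,0]],[10,[-1,-3.4,-150],[0,0,0]],[10,[-1,-3.4,-150],[0,0,0]],[10,[-1,-3.4,-150],[0,0,0]],[10,[-1,-3.4,-150],[0,0,0]],[10,[-1,-3.4,-150],[0,0,0]]]' --squeeze 110

```text
time_s: 21.0
eef_pos: [537.5, -175.3, 51.4]
ee_rot: [0.001, 0.079, 0.997, -0.0]
force: [-0.7, 1.5, 6.7]
grip_width: 0.175
grip_force: 107.9
```

Request:
apply_moves --targets '[[10,[-1.3,-8,0],[0,0,0]],[10,[-2.6,-16,0],[0,0,0]],[10,[-3.8,-24,0.5],[0,0,0]],[10,[-5.1,-32,1],[0,0,0]],[10,[-6.4,-40,2],[0,0,0]],[10,[-6.4,-40,10],[0,0,0]],[10,[-6.4,-40,25],[0,0,0]],[10,[-6.4,-40,50],[0,0,0]],[10,[-6.4,-40,80],[0,0,0]],[10,[-6.4,-40,110],[0,0,0]],[10,[-6.4,-40,140],[0,0,0]],[10,[-6.4,-40,170],[0,0,0]],[10,[-6.4,-40,200],[0,0,0]],[10,[-6.4,-40,220],[0,0,0]],[10,[-6.4,-40,220],[0,0,0]]]'

```text
time_s: 22.5
eef_pos: [531.1, -215.7, 273.3]
ee_rot: [0.002, 0.079, 0.997, -0.001]
force: [1.1, 0.8, -3.4]
grip_width: 0.171
grip_force: 107.5
```

```bash
python3 - <<'E'
from h import *
s=log(); print(s['eef_pos'],s['force'],s['wrist_torque'])
im,d,P,H,S,V,X,Y,Z,i=get('side'); a=im[90:240,190:390]
im,d,P,H,S,V,X,Y,Z,i=get('wrist')
cv2.imwrite('pics/p6.png',np.vstack([cv2.resize(a,(400,300)),cv2.resize(im,(400,300))]))
E
```

```text
[ 531.11818985 -215.70138163  273.25259012] [ 1.12687144  0.82274977 -3.37643607] [-0.16280642  0.02117342 -0.01785854]
```

View pics/p6.png

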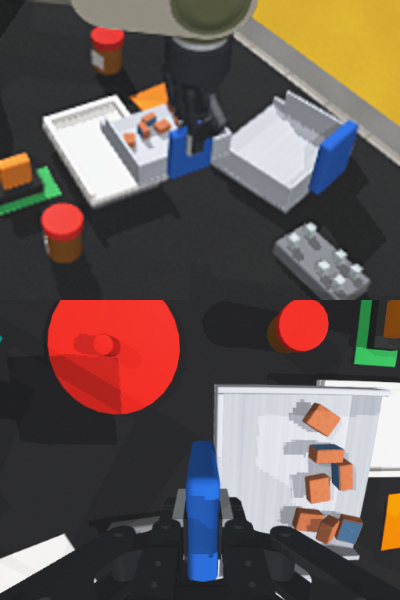

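Request:
apply_moves --targets '[[10,[-2,11,0],[0,0,-1]],[10,[-5,28,0],[0,0,-2.7]],[10,[-10,50,0],[0,0,-5]],[10,[-15,77,0],[0,0,-7.6]],[10,[-21,105,0],[0,0,-10.4]],[10,[-27,133,0],[0,0,-13]],[10,[-32,161,0],[0,0,-15.8]],[10,[-38,189,0],[0,0,-18.5]],[10,[-43,216,0],[0,0,-21.3]],[10,[-49,244,0],[0,0,-24]],[10,[-54,272,0],[0,0,-26.7]],[10,[-60,299,0],[0,0,-29.4]],[10,[-65,327,0],[0,0,-32.2]],[10,[-71,355,0],[0,0,-34.9]],[10,[-76,382,0],[0,0,-37.6]],[10,[-82,410,0],[0,0,-40.3]],[10,[-87,437,0],[0,0,-43]],[10,[-92,462,0],[0,0,-45.4]],[10,[-97,484,0],[0,0,-47.6]],[10,[-100,502,0],[0,0,-49.4]]]'

```text
time_s: 24.6
eef_pos: [429.3, 287.6, 268.4]
ee_rot: [-0.001, 0.489, 0.872, -0.001]
force: [-0.4, -0.2, -2.3]
grip_width: 0.169
grip_force: 107.5
```

Request:
apply_moves --targets '[[10,[-3,16,0],[0,0,-1.5]],[10,[-6,29,0],[0,0,-2.8]],[10,[-8,39,0],[0,0,-3.8]],[10,[-9.5,46,0],[0,0,-4.5]],[10,[-10,50,0],[0,0,-5]],[10,[-10.5,52.5,0],[0,0,-5.1]],[10,[-10.5,52.5,0],[0,0,-5.1]],[10,[-10.5,52.5,0],[0,0,-5.1]]]'

```text
time_s: 25.4
eef_pos: [420.1, 338.8, 270.2]
ee_rot: [-0.0, 0.527, 0.85, -0.0]
force: [0.9, -0.3, -2.9]
grip_width: 0.171
grip_force: 107.5
```

```bash
python3 - <<'E'
from h import *
s=log(); print(s['eef_pos'],s['ee_rot'],s['force'],s['joints'])
for n in('side','scene'):
    im,d,P,H,S,V,X,Y,Z,i=get(n)
    m=(d>0)&(H<15)&(S>90)&(Z>210)&(Z<270)&(X>350)&(X<700)&(Y>250)&(Y<520)
    k,l,st,c=cv2.connectedComponentsWithStats(m.astype(np.uint8)); print(n,st[1:,4],[P[l==j].mean(0).round().tolist() for j in range(1,k)])
E
```

```text
[420.09880981 338.80521226 270.16643704] [-5.15628803e-05  5.27060561e-01  8.49827707e-01 -1.72284221e-04] [ 0.85847619 -0.28902688 -2.92957111] [ 4.61535464e-01  3.21081440e-01  1.38512314e+00 -9.44772292e-05
  1.43573535e+00  1.02784787e-03]
side [40 46] [[485.0, 399.0, 234.0], [507.0, 365.0, 234.0]]
scene [120 171  54  67  98] [[521.0, 348.0, 237.0], [510.0, 383.0, 234.0], [549.0, 354.0, 234.0], [494.0, 400.0, 236.0], [481.0, 419.0, 232.0]]
```

Chips sit near the mouth, so I tip about the lip: back the tray off so the lip is over the tub, then rotate with the lip fixed there.

Request:
apply_moves --targets '[[10,[-3,-1.5,0],[0,0,0]],[10,[-10,-5,-5],[0,0,0]],[10,[-20,-10,-15],[0,0,0]],[10,[-33,-16,-28],[0,0,0]],[10,[-48,-24,-43],[0,0,0]],[10,[-63,-31,-58],[0,0,0]],[10,[-78,-39,-72],[0,0,0]],[10,[-92,-45.5,-84],[0,0,0]],[10,[-103,-51,-93],[0,0,0]],[10,[-111,-55,-99],[0,0,0]],[10,[-116.4,-57.8,-103],[0,0,0]],[10,[-116.4,-57.8,-103],[0,0,0]],[10,[-116.4,-57.8,-103],[0,0,0]]]'

```text
time_s: 26.8
eef_pos: [304.1, 281.5, 167.7]
ee_rot: [0.0, 0.527, 0.85, 0.0]
force: [-0.4, 0.2, -2.1]
grip_width: 0.168
grip_force: 107.5
```

Request:
apply_moves --targets '[[10,[5.4,2.7,16],[-3.3,6.7,0]],[10,[12.5,6.2,32],[-6.7,13.4,0]],[10,[21.5,10.7,46],[-10,20.2,0]],[10,[32.3,16,59],[-13.3,26.9,0]],[10,[43.9,21.8,70],[-16.7,33.6,0]],[10,[57.3,28.4,80],[-20,40.3,0]],[10,[71.2,35.3,87],[-23.3,47,0]],[10,[86,42.6,92],[-26.6,53.8,0]],[10,[101.2,50.2,95],[-30,60.5,0]],[10,[117.4,58.2,96],[-33.3,67.2,0]],[10,[117.4,58.2,96],[-33.3,67.2,0]],[10,[117.4,58.2,96],[-33.3,67.2,0]],[10,[117.4,58.2,96],[-33.3,67.2,0]],[10,[117.4,58.2,96],[-33.3,67.2,0]],[10,[117.4,58.2,96],[-33.3,67.2,0]],[10,[117.4,58.2,96],[-33.3,67.2,0]],[10,[117.4,58.2,96],[-33.3,67.2,0]]]'

```text
time_s: 28.5
eef_pos: [420.9, 339.5, 263.8]
ee_rot: [-0.321, 0.418, 0.675, -0.517]
force: [-0.7, -1.0, -2.3]
grip_width: 0.173
grip_force: 108.2
```

```bash
python3 - <<'E'
from h import *
s=log(); print(s['eef_pos'],s['ee_rot'],s['force'],s['joints'])
im,d,P,H,S,V,X,Y,Z,i=get('side'); a=im[70:200,100:273]
im,d,P,H,S,V,X,Y,Z,i=get('scene'); b=im[190:370,280:520]
cv2.imwrite('pics/p7.png',np.vstack([cv2.resize(a,(400,300)),cv2.resize(b,(400,300))]))
E
```

```text
[420.91653079 339.47315218 263.76011271] [-0.32090065  0.41824038  0.67450966 -0.51685054] [-0.69710765 -0.97379437 -2.25487556] [4.61357351e-01 1.06539541e+00 6.18766434e-01 3.24205461e-03
 2.76543431e+00 2.75000819e-03]
```

View pics/p7.png

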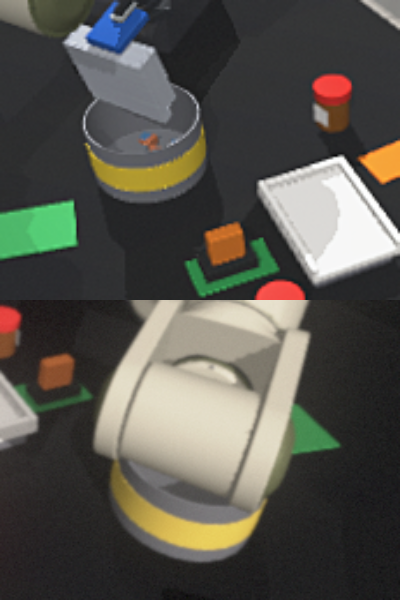

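Top crop: tray mouth down over the tub, with terracotta chips on the tub floor (150,140). I untip along the same path and lift clear.

Request:
apply_moves --targets '[[10,[0,0,0],[0,0,0]],[10,[-16.2,-8,-1],[3.3,-6.7,0]],[10,[-31.4,-15.6,-4],[6.7,-13.4,0]],[10,[-46.2,-22.9,-9],[10,-20.2,0]],[10,[-60.1,-29.8,-16],[13.3,-26.9,0]],[10,[-73.5,-36.4,-26],[16.7,-33.6,0]],[10,[-85.1,-42.2,-37],[20,-40.3,0]],[10,[-95.9,-47.5,-50],[23.3,-47,0]],[10,[-104.9,-52,-64],[26.6,-53.8,0]],[10,[-112,-55.5,-80],[30,-60.5,0]],[10,[-117.4,-58.2,-70],[33.3,-67.2,0]],[10,[-117.4,-58.2,-30],[33.3,-67.2,0]],[10,[-117.4,-58.2,7],[33.3,-67.2,0]],[10,[-117.4,-58.2,7],[33.3,-67.2,0]]]'

```text
time_s: 30.0
eef_pos: [304.6, 281.8, 274.6]
ee_rot: [0.002, 0.527, 0.85, 0.003]
force: [-0.2, 0.2, -3.0]
grip_width: 0.169
grip_force: 108.3
```

```bash
python3 - <<'E'
from h import *
s=log(); print(s['eef_pos'],s['ee_rot'],s['force'])
im,d,P,H,S,V,X,Y,Z,i=get('side'); a=im[70:200,100:273]
im,d,P,H,S,V,X,Y,Z,i=get('wrist')
im2=get('scene')[0]
cv2.imwrite('pics/p8.png',np.vstack([np.hstack([cv2.resize(a,(400,300)),cv2.resize(im,(400,300))]),np.hstack([cv2.resize(im2,(400,300)),cv2.resize(im2[240:360,330:490],(400,300))])]))
E
```

```text
[304.57007396 281.82481743 274.62484042] [0.00206854 0.52692077 0.84990539 0.00332414] [-0.15030905  0.23597413 -3.0272031 ]
```

View pics/p8.png

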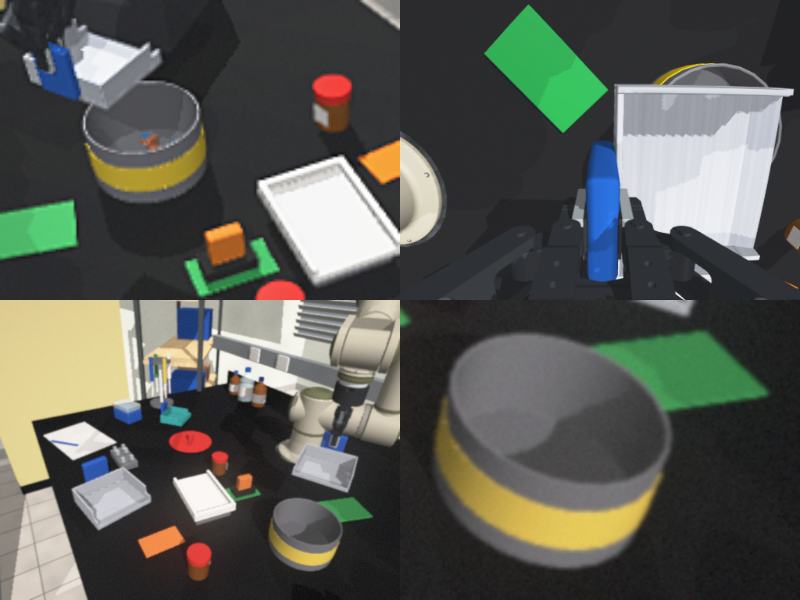

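Tray is empty (upper right), the chips are in the tub (upper left 150,140), and the board and bench are clear. I return the tray.

Request:
apply_moves --targets '[[10,[227,-497,0],[0,0,54.5]],[10,[227,-497,0],[0,0,54.5]],[10,[227,-497,0],[0,0,54.5]],[10,[227,-497,0],[0,0,54.5]],[10,[227,-497,0],[0,0,54.5]],[10,[227,-497,0],[0,0,54.5]],[10,[227,-497,0],[0,0,54.5]],[10,[227,-497,0],[0,0,54.5]],[10,[227,-497,0],[0,0,54.5]],[10,[227,-497,0],[0,0,54.5]],[10,[227,-497,0],[0,0,54.5]],[10,[227,-497,0],[0,0,54.5]],[10,[227,-497,0],[0,0,54.5]],[10,[227,-497,0],[0,0,54.5]],[10,[227,-497,0],[0,0,54.5]]]'

```text
time_s: 31.65
eef_pos: [530.2, -214.7, 269.2]
ee_rot: [-0.001, 0.079, 0.997, 0.001]
force: [-0.3, 0.5, -1.3]
grip_width: 0.171
grip_force: 108.2
```

Request:
apply_moves --targets '[[10,[0,0,-40],[0,0,0]],[10,[0,0,-80],[0,0,0]],[10,[0,0,-120],[0,0,0]],[10,[0,0,-160],[0,0,0]],[10,[0,0,-190],[0,0,0]],[10,[0,0,-208],[0,0,0]],[10,[0,0,-214],[0,0,0]],[10,[0,0,-217],[0,0,0]],[10,[0,0,-219],[0,0,0]],[10,[0,0,-219],[0,0,0]]]'

```text
time_s: 32.65
eef_pos: [531.0, -215.6, 52.1]
ee_rot: [0.001, 0.079, 0.997, -0.0]
force: [-0.4, -0.6, -2.0]
grip_width: 0.168
grip_force: 108.2
```

Request:
apply_moves --targets '[[10,[1.3,8,0],[0,0,0]],[10,[2.6,16,0],[0,0,0]],[10,[3.8,24,0],[0,0,0]],[10,[5.1,32,0],[0,0,0]],[10,[6.5,41,0],[0,0,0]],[10,[6.5,41,-0.5],[0,0,0]],[10,[6.5,41,-1],[0,0,0]],[60,[6.5,41,-1],[0,0,0]],[60,[6.5,41,-1],[0,0,0]],[60,[6.5,41,-1],[0,0,0]],[60,[6.5,41,-1],[0,0,0]],[60,[6.5,41,-1],[0,0,0]],[60,[6.5,41,-1],[0,0,0]],[60,[6.5,41,30],[0,0,0]],[60,[6.5,41,75],[0,0,0]],[60,[6.5,41,120],[0,0,0]],[60,[6.5,41,150],[0,0,0]],[60,[6.5,41,150],[0,0,0]]]'

```text
time_s: 34.45
eef_pos: [538.6, -175.5, 205.8]
ee_rot: [0.004, 0.079, 0.997, -0.002]
force: [-0.5, -0.0, 0.3]
grip_width: 0.702
grip_force: 0.0
```

```bash
cat > chk.py <<'E'
from h import *
s=log(); print(s['eef_pos'],s['ee_rot'],s['force'])
for n in('wrist','side','scene'):
    im,d,P,H,S,V,X,Y,Z,i=get(n); ok=d>0; print(n)
    cv2.imwrite(f'pics/chk_{n}.png',im)
    rect(P,ok&(X>440)&(X<650)&(Y>-260)&(Y<-130)&(Z>78)&(Z<94)&(H>100)&(H<128)&(S>100),'traygrip')
    rect(P,ok&(Z>36)&(Z<44)&(S<60)&(Y<-60)&(Y>-230)&(X>450)&(X<650),'wall')
    red=((H<5)|(H>174))&(S>120)&ok&(X>200)&(X<600)&(Y<-180)
    rect(P,red&(Z>5)&(Z<22),'lid'); rect(P,red&(Z>44)&(Z<56),'knob')
    rect(P,(H>4)&(H<18)&(S>120)&ok&(Z>64)&(Z<80)&(X<520)&(X>330),'scr top')
E
python3 chk.py
```

```text
[ 538.55923234 -175.45536264  205.79668848] [ 0.00370865  0.07931363  0.99684123 -0.00177699] [-0.45502547 -0.01621054  0.26374423]
wrist
traygrip 1320 c [ 537.7 -173.1] wh [14.8 59.4] ang 80.6 z 84.5
wall 1413 c [ 547.9 -115.2] wh [102.2 135.4] ang 81.3 z 39.7
lid 22783 c [ 421.3 -327. ] wh [186. 145.] ang 77.4 z 12.9
knob 854 c [ 396.7 -325.7] wh [27.2 26.9] ang 44.9 z 49.6
scr top 1
side
traygrip 100 c [ 537.5 -174.5] wh [17.2 57.5] ang 80.9 z 85.0
wall 70 c [ 484.8 -114.4] wh [ 37.4 101.9] ang 12.1 z 40.6
lid 3358 c [ 397.1 -326.7] wh [195.5 191.4] ang 54.0 z 13.4
knob 78 c [ 396. -327.] wh [24.4 25.3] ang 81.4 z 50.5
scr top 104 c [418.6  72.8] wh [25.  47.7] ang 76.1 z 73.2
scene
traygrip 68 c [ 538.8 -168.8] wh [16.3 53.6] ang 78.2 z 83.0
wall 135 c [ 545.  -111.4] wh [106.1 137.9] ang 81.9 z 39.0
lid 1048 c [ 392.3 -322. ] wh [192.5 191.8] ang 23.8 z 12.7
knob 29 c [ 395.6 -321.4] wh [20.9 25.1] ang 58.2 z 49.4
scr top 125 c [417.7  80.1] wh [24.1 49.8] ang 83.5 z 72.3
```

Tray is docked and flat. Lid next.

Request:
apply_moves --targets '[[70,[-141,-151,-50],[0,0,-55]],[70,[-141,-151,-50],[0,0,-55]],[70,[-141,-151,-50],[0,0,-55]],[70,[-141,-151,-50],[0,0,-55]],[70,[-141,-151,-50],[0,0,-55]],[70,[-141,-151,-50],[0,0,-55]],[70,[-141,-151,-50],[0,0,-55]],[70,[-141,-151,-50],[0,0,-55]],[70,[-141,-151,-50],[0,0,-55]],[70,[-141,-151,-50],[0,0,-55]]]'

```text
time_s: 35.6
eef_pos: [396.1, -325.4, 150.8]
ee_rot: [-0.0, 0.53, 0.848, 0.0]
force: [0.0, -0.4, 0.8]
grip_width: 0.819
grip_force: 0.0
```

```bash
python3 - <<'E'
from h import *
s=log(); print(s['eef_pos'],s['ee_rot'],s['joints'])
im,d,P,H,S,V,X,Y,Z,i=get('wrist')
red=((H<5)|(H>174))&(S>120)&(d>0)
rect(P,red&(Z>5)&(Z<22),'lid'); rect(P,red&(Z>45)&(Z<56),'knob')
E
```

```text
[ 396.06792402 -325.4398053   150.79108167] [-4.52438194e-04  5.30030863e-01  8.47978216e-01  1.55968982e-04] [-9.16672443e-01  3.65330659e-01  1.64706361e+00 -2.75774347e-05
  1.13015519e+00 -1.37018293e+00]
lid 37517 c [ 396.3 -326.6] wh [193. 194.] ang 31.3 z 12.9
knob 1006 c [ 396.6 -325.9] wh [26.7 27.1] ang 67.9 z 49.8
```

Request:
apply_moves --targets '[[70,[0.5,-0.6,-50],[0,0,0]],[70,[0.5,-0.6,-95],[0,0,0]],[70,[0.5,-0.6,-120],[0,0,0]],[70,[0.5,-0.6,-130],[0,0,0]],[70,[0.5,-0.6,-130],[0,0,0]],[70,[0.5,-0.6,-130],[0,0,0]],[20,[0.5,-0.6,-130],[0,0,0]],[20,[0.5,-0.6,-130],[0,0,0]],[20,[0.5,-0.6,-130],[0,0,0]],[20,[0.5,-0.6,-130],[0,0,0]],[20,[0.5,-0.6,-130],[0,0,0]],[20,[0.5,-0.6,-130],[0,0,0]],[20,[0.5,-0.6,-130],[0,0,0]],[20,[0.5,-0.6,-130],[0,0,0]]]' --squeeze 80

```text
time_s: 37.05
eef_pos: [396.9, -326.6, 22.3]
ee_rot: [0.001, 0.531, 0.848, -0.0]
force: [-1.4, 1.5, 7.7]
grip_width: 0.304
grip_force: 78.1
```

Request:
apply_moves --targets '[[20,[0,0,20],[0,0,0]],[20,[0,0,60],[0,0,0]],[20,[0,0,110],[0,0,0]],[20,[0,0,160],[0,0,0]],[20,[0,0,200],[0,0,0]],[20,[5,60,220],[0,0,0]],[20,[30.5,668,220],[0,0,0]],[20,[30.5,668,220],[0,0,0]],[20,[30.5,668,220],[0,0,0]],[20,[30.5,668,220],[0,0,0]],[20,[30.5,668,220],[0,0,0]],[20,[30.5,668,220],[0,0,0]],[20,[30.5,668,220],[0,0,0]],[20,[30.5,668,220],[0,0,0]],[20,[30.5,668,220],[0,0,0]],[20,[30.5,668,220],[0,0,0]],[20,[30.5,668,220],[0,0,0]],[20,[30.5,668,220],[0,0,0]],[20,[30.5,668,220],[0,0,0]],[20,[30.5,668,220],[0,0,0]]]'

```text
time_s: 39.05
eef_pos: [426.4, 344.1, 240.7]
ee_rot: [-0.0, 0.529, 0.848, -0.0]
force: [-0.2, -0.3, -2.5]
grip_width: 0.304
grip_force: 79.2
```

Request:
apply_moves --targets '[[20,[0,0,0],[0,0,0]],[20,[0,0,0],[0,0,0]],[20,[0,0,0],[0,0,0]]]'

```text
time_s: 39.35
eef_pos: [427.3, 340.8, 241.5]
ee_rot: [0.0, 0.531, 0.847, 0.0]
force: [0.3, -0.5, -1.1]
grip_width: 0.301
grip_force: 79.2
```

```bash
python3 - <<'E'
from h import *
from scipy.optimize import least_squares
s=log(); print(s['eef_pos'],s['ee_rot'],s['force'])
for n in('side','scene'):
    im,d,P,H,S,V,X,Y,Z,i=get(n); ok=d>0
    red=((H<5)|(H>174))&(S>120)&ok&(X>250)&(X<600)&(Y>200)&(Y<480)
    rect(P,red&(Z>215)&(Z<250),n+' lid')
    q=P[ok&(X>300)&(X<560)&(Y>220)&(Y<470)&(Z>96)&(Z<104)&(S<60)]
    f=lambda p:np.hypot(q[:,0]-p[0],q[:,1]-p[1])-p[2]
    print('tub',len(q),least_squares(f,[427,343,87],loss='soft_l1').x.round(1))
E
```

```text
[427.32970383 340.80988612 241.50779959] [7.26898634e-05 5.31243304e-01 8.47219303e-01 1.54600563e-05] [ 0.30337242 -0.54740683 -1.05456914]
side lid 1352 c [425.2 334.9] wh [188.7 191.8] ang 77.8 z 233.0
tub 172 [427.3 340.2  87.2]
scene lid 4503 c [428.4 344.5] wh [192.8 192.6] ang 32.1 z 232.7
tub 489 [427.3 345.8  87.3]
```

Request:
apply_moves --targets '[[20,[-0.5,1.3,-45],[0,0,0]],[20,[-0.5,1.3,-85],[0,0,0]],[20,[-0.5,1.3,-105],[0,0,0]],[20,[-0.5,1.3,-115],[0,0,0]],[20,[-0.5,1.3,-120],[0,0,0]],[20,[-0.5,1.3,-124],[0,0,0]],[20,[-0.5,1.3,-126],[0,0,0]],[20,[-0.5,1.3,-127],[0,0,0]],[20,[-0.5,1.3,-127],[0,0,0]]]'

```text
time_s: 40.35
eef_pos: [426.8, 343.1, 114.7]
ee_rot: [0.0, 0.531, 0.848, 0.0]
force: [-0.0, 0.5, -1.2]
grip_width: 0.305
grip_force: 79.2
```

Request:
apply_moves --targets '[[20,[0,0,-1],[0,0,0]],[20,[0,0,-1],[0,0,0]],[70,[0,0,-1],[0,0,0]],[70,[0,0,-1],[0,0,0]],[70,[0,0,-1],[0,0,0]],[70,[0,0,-1],[0,0,0]],[70,[0,0,-1],[0,0,0]],[70,[0,0,-1],[0,0,0]],[70,[0,0,30],[0,0,0]],[70,[0,0,80],[0,0,0]],[70,[-40,-30,120],[0,0,0]],[70,[-100,-70,150],[0,0,0]],[70,[-100,-70,150],[0,0,0]],[70,[-100,-70,150],[0,0,0]]]'

```text
time_s: 41.75
eef_pos: [324.8, 272.1, 267.0]
ee_rot: [0.001, 0.531, 0.848, 0.002]
force: [1.0, -0.1, -1.0]
grip_width: 0.82
grip_force: 0.0
```

```bash
cat > fin.py <<'E'
from h import *
s=log(); print(s['time_s'],s['eef_pos'],s['force'])
pics=[]
for n in('wrist','side','scene'):
    im,d,P,H,S,V,X,Y,Z,i=get(n); ok=d>0; print(n); pics.append(im)
    red=((H<5)|(H>174))&(S>120)&ok&(X>250)&(X<600)&(Y>200)&(Y<480)
    m=red&(Z>99)&(Z<112)
    if m.sum()>300:
        rect(P,m,'lid'); q=P[m]; q=q[np.abs(q[:,2]-np.median(q[:,2]))<4]; A=np.c_[q[:,:2]-q[:,:2].mean(0),np.ones(len(q))]; print(' slope',np.linalg.lstsq(A,q[:,2],rcond=None)[0].round(3))
        rect(P,red&(Z>136)&(Z<148),'knob')
    rect(P,ok&(X>440)&(X<650)&(Y>-260)&(Y<-130)&(Z>78)&(Z<94)&(H>100)&(H<128)&(S>100),'traygrip')
    rect(P,(H>4)&(H<18)&(S>120)&ok&(Z>64)&(Z<80)&(X<520)&(X>330)&(Y<200),'scr top')
cv2.imwrite('pics/fin.png',np.hstack([cv2.resize(p,(400,300)) for p in pics[1:]]))
E
python3 fin.py
```

```text
41.75 [324.75487231 272.08601884 267.03607407] [ 0.98715284 -0.08187549 -1.02538339]
wrist
lid 32001 c [426.6 343.1] wh [194.6 195. ] ang 70.5 z 104.9
 slope [ -0.     -0.    104.896]
knob 861 c [425.9 343. ] wh [26.8 26.4] ang 38.7 z 141.6
traygrip 0
scr top 51 c [395.   80.4] wh [20.9  4. ] ang 86.5 z 68.6
side
lid 1439 c [425.8 340.7] wh [194.5 194.4] ang 49.7 z 106.0
 slope [-2.00000e-03  7.00000e-03  1.05935e+02]
knob 36 c [427.3 339. ] wh [22.8 27.5] ang 3.1 z 142.3
traygrip 100 c [ 537.9 -174.3] wh [17.  56.9] ang 83.1 z 85.3
scr top 95 c [418.9  74. ] wh [24.6 49. ] ang 80.4 z 73.2
scene
lid 4575 c [427.1 345.8] wh [194.7 191.9] ang 82.9 z 105.5
 slope [-2.00000e-03  1.00000e-03  1.05468e+02]
knob 117 c [425.7 346.8] wh [24.4 26.1] ang 60.1 z 142.0
traygrip 79 c [ 536.6 -168.3] wh [17.1 58.7] ang 79.9 z 83.5
scr top 126 c [417.4  79.5] wh [24.8 49.8] ang 78.5 z 72.0
```

View pics/fin.png

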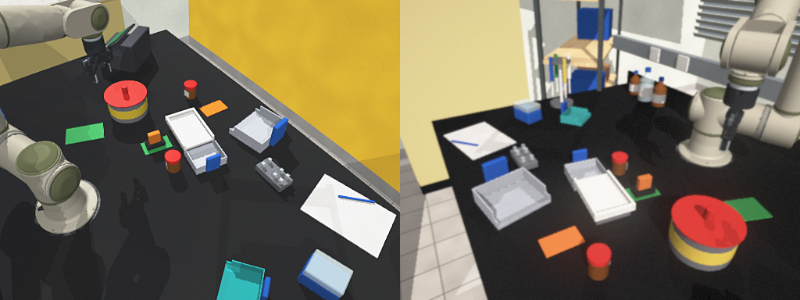

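The lid is seated level: flange top at 105 mm, slope about 0, centred on the tub within about 1 mm. The tray is docked, the scraper stands on its mat and the bystanders are where they were. Handing in.

```bash
python3 -c "
from rig import ctrl
print(ctrl.finish_job())"
```

```text
the job is handed in; nothing more can be done
None
```

The job is handed in with no verdict returned: all seven chips went from the board via the tray into the tub, and last views show the lid seated level, the tray docked flat, the scraper upright on its mat, and the jars and rack in place.

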